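Empty the dead-battery tray into the recycling carton

TASK

Fold both flaps of the cardboard battery carton outward until they lean well back past upright. Then carry the white tray by its orange handle, tip it over the carton to 45 degrees, give or take 10, and keep it tipped there for a moment after both dead cells have rolled in. Finally stand the empty tray back level in the middle of its blue mat, lined up with it, and let go; leave the flaps folded back, do not touch the cells with the fingers, and leave the other things on the desk where they are.

Things in the scene. Friction and masses are not known exactly. Their poses are not given: they have to be found in the camera images.
- carton: Cardboard carton, open top, fixed to the desk, 130 (x) x 160 (y) x 80 mm high, walls 4 mm, a green label on each y side. Origin under its centre, z up. Flaps are hinged on the top edges at x = -65 mm (near) and x = +65 mm (far), z = 80 mm; the y sides have no flaps.
- flap_near (a joint): Angle of the flap hinged at the carton's x = -65 mm: 0 closed over the opening, 1.57 upright, stop at 3.0 folded back outward; well back is beyond 2.0. Starts half raised (0.75 to 1.2), stays where left (light friction). Flap 58 mm from hinge to free edge, 156 mm wide, 4 mm thick.
- flap_far (a joint): The same for the flap hinged at the carton's x = +65 mm.
- flap_near_edge (a point): Middle of the free edge of the near flap.
- flap_far_edge (a point): Middle of the free edge of the far flap.
- tray: White plastic scoop tray, loose, 150 g, 115 (x) x 64 (y) mm, origin under its centre, z up. Walls 28 mm high, floor 4 mm. From x = 20 mm the floor is a 16 degree ramp up to an open lip at x = 57.5 mm: contents roll out over it when the +x end is tipped down. Handle: orange upright post, 22 x 22 mm, square to the tray, at x = -46.5, y = 0, its top 82 mm above the underside.
- tray_grip (a point): Point on the axis of the tray's handle post, 62 mm above the tray's underside (20 mm below the post's top): where to hold it. Tray coordinates (-46.5, 0, 62) mm; same axes as the tray.
- tray_lip (a point): Middle of the tray's open pouring lip, tray coordinates (57.5, 0, 14.5) mm.
- cell_a: Dead battery, black with a copper band, cylinder of 26 mm diameter and 50 mm length, 65 g, lying across the tray, in its pocket. Origin at its centre; its y is the cylinder's axis.
- cell_b: The second dead battery, like the first, beside it in the tray, nearer the lip.
- mat: Blue mat, fixed to the desk, 165 (its x) x 114 (its y) x 3 mm, on which the tray stands at the start and must stand at the end. Origin: centre of its underside.
- mouse: Computer mouse, 100 x 58 x 32 mm; leave alone. Origin under its centre.
- padlock: Steel padlock lying flat, 75 x 50 x 20 mm; leave alone. Origin under the centre of its case.
- red_cup: Small red plastic cup, 62 mm across, 60 mm high; leave alone. Origin under its centre.
- stapler: Blue and black stapler, 40 x 150 x 49 mm; leave alone. Origin under its centre.
- calculator: Grey desk calculator, 90 x 150 x 19 mm; leave alone. Origin under its centre.
- tea_tin: Green tea tin, 83 x 83 x 150 mm; leave alone. Origin under its centre.
There are look-alikes about, which are no part of the job. There is more than one size of the tray; the job needs the largest. There is more than one size of the carton; the one meant has the size given above.

How it is judged:
By the outcome, as a careful person would: the job done as asked, in the order asked, and still so for the second after the job is handed in, with the robot touching nothing.
It also fails if it takes over 72 s, if anything falls off the work surface, if the arm or the gripper's body presses on something with over 40 N, if the wrist force passes 120 N, or if a joint passes its speed limit or range.

ROBOT

A 6-joint arm with a two-finger parallel gripper is mounted at the origin on the work surface. World frame = base frame: x ahead of the robot, y to its left, z up, the work surface at z = 0. Lengths are in mm, angles in rad, forces in N, time in s.
With the tool pointing down it reaches from about 400 to 825 mm from the base axis. Payload 7 kg.
Tool frame: the origin (TCP) lies at the very end of the fingers, on their centre line; the grasp point (between the pads) lies 19 mm behind it; z points along the fingers, y is the line along which they close (so a half turn about z gives the same grasp; the last joint's range is limited). The gripper opens to 88 mm and grips with 3 to 60 N. Pads are 19 mm wide; open, the fingers measure 130 mm over their backs; the gripper's body (78 mm by 193 mm) begins 47 mm behind the grasp point.
Start: joints at [1.55, 0.359, 0.012, 0, -1.224, -0.288], TCP at [205.152, 643.046, 226.561] pointing down, gripper open.
Joint ranges: [-3.07, 3.07], [-1.43, 2.12], [-1.02, 1.25], [-3.03, 1.67], [-3.05, -0], [-3.03, 3.03]. Speed limits (rad/s): [2.39, 2.39, 3.01, 3.14, 3.14, 3.14].

INTERFACE

Orientations are given as a unit quaternion [x, y, z, w].
In Python, from plant import bot gives the robot as it stands. Calls block until the motion is done:
- bot.move_ptp(position, orientation): joint-space move of the TCP to a pose.
- bot.line_to(position, velocity=150, ori=None): straight line of the TCP; ori=None keeps the orientation; velocity is the mean speed in mm/s.
- bot.move_joints(angles): joint-space move.
- bot.move_gripper(opening, force=None): finger opening in mm; force is the grip in N (None keeps the last); returns when the fingers have stopped.
- bot.pause(seconds).
- bot.solve_ik(position, orientation): joint angles nearest the present ones, or None.
- bot.read_state(): the state.
- bot.camera(name): name is "scene" or "top" or "wrist"; returns the picture (384x512x3 uint8, red, green, blue); there is no depth.
- bot.get_calibration(name): a dict with "fx", "fy", "cx", "cy" (pixels), "view" (4x4, takes a point from world to camera coordinates); the wrist camera has in their place "T_tool_cam" (4x4, takes a point from camera to tool coordinates, whose origin is the TCP and whose axes are the flange's). Camera axes: x right, y up, looking along -z (the intrinsics and any distortion apply to the point x, -y, -z); pixel columns grow to the right and rows downward; lengths in mm; the calibration is good to about 2 mm. The wrist camera is an equidistant fisheye: a pixel r from the principal point sees the ray r / f radians off the axis. A picture is of the moment at which its call begins: read the wrist's pose just before it. get_calibration takes no time and is no camera call.
A pose or a line that the arm cannot do raises bot.Unreachable and nothing moves.
- bot.close_job(): hands the job in; it is judged then, once.
The state is a dict: "t": time; "joint_pos": joint angles; "qvel": joint speeds; "tau": joint torques, N m; "tcp_pos": TCP position; "eef_rot": TCP orientation; "contact_force": force on the tool from outside, world axes, zero at the start; "moment": the same for the moment, N m; "width": finger opening in mm; "finger_force": force on a finger pad.
Only numpy, scipy, OpenCV 4.12 (cv2) and the standard library are available. Lean on these libraries where they do the work, as an engineer would, in place of code of your own. Each camera call takes 0.05 s, during which the arm holds its last target. There are 200 camera calls.

## Working session

There is one attempt and no reset: what is moved stays moved. The work goes in short steps, each a Python script; the robot and the scene stay as the last script left them, time stands still between calls to the robot, and variables do not carry over. Pictures are saved under pics/ and viewed, at most 10 in all, crops included, and the job is handed in when it is done.

```bash
ls; mkdir -p pics; python3 - <<'E'
from plant import bot
import cv2, numpy as np
for n in ("scene","top"):
    im=bot.camera(n); cv2.imwrite(f"pics/{n}0.png",cv2.resize(im[:,:,::-1],(800,600),interpolation=cv2.INTER_CUBIC))
    np.save(f"pics/{n}0.npy",im)
    print(n,bot.get_calibration(n))
print(bot.get_calibration("wrist")); print(bot.read_state())
E
```

```text
pics
scene {'fx': 384.1734353677803, 'fy': 384.1734353677803, 'cx': 257.42181496295694, 'cy': 196.23809107912496, 'view': array([[ 6.76984874e-01,  7.35784841e-01,  1.76677236e-02,
        -4.17670967e+02],
       [-4.07267657e-01,  3.54510096e-01,  8.41698074e-01,
         1.30526148e+02],
       [ 6.13045297e-01, -5.77012357e-01,  5.39659341e-01,
        -1.36062441e+03],
       [ 0.00000000e+00,  0.00000000e+00,  0.00000000e+00,
         1.00000000e+00]])}
top {'fx': 443.77782791146245, 'fy': 443.77782791146245, 'cx': 256.55525632061165, 'cy': 190.75106927217954, 'view': array([[-9.05885609e-03, -9.99956331e-01,  2.29629276e-03,
         7.53039970e+01],
       [ 9.77903914e-01, -8.37939137e-03,  2.08886860e-01,
        -5.45065447e+02],
       [-2.08858497e-01,  4.13782968e-03,  9.77937118e-01,
        -1.19051362e+03],
       [ 0.00000000e+00,  0.00000000e+00,  0.00000000e+00,
         1.00000000e+00]])}
{'fx': 297.3186396354542, 'fy': 297.3186396354542, 'cx': 247.71701012088369, 'cy': 187.91130126068862, 'T_tool_cam': array([[-8.63578035e-05,  9.55586018e-01,  2.94712325e-01,
 
[... 271 characters left out ...]
00e+00]])}
{'t': 0.1, 'joint_pos': array([ 1.55009755e+00,  3.59310004e-01,  1.11713436e-02, -3.03993478e-04,
       -1.22410943e+00, -2.88114712e-01]), 'qvel': array([ 0.00114178, -0.0020005 ,  0.0024028 ,  0.00136194, -0.00070421,
        0.00083175]), 'tau': array([-1.65740348e-03, -5.84159732e+01,  2.93751222e+01,  7.01563239e+00,
        1.02114220e-02, -6.17714272e-05]), 'tcp_pos': array([205.03701449, 642.65320429, 225.72968224]), 'eef_rot': array([ 9.88094713e-01, -1.53845021e-01, -4.48732187e-05,  7.38454086e-04]), 'contact_force': array([-0.9455439 , -0.29922264, -0.13533626]), 'moment': array([ 0.01101988, -0.031772  ,  0.02345067]), 'finger_force': 0.0, 'width': 87.6886454287283}
```

View pics/top0.png

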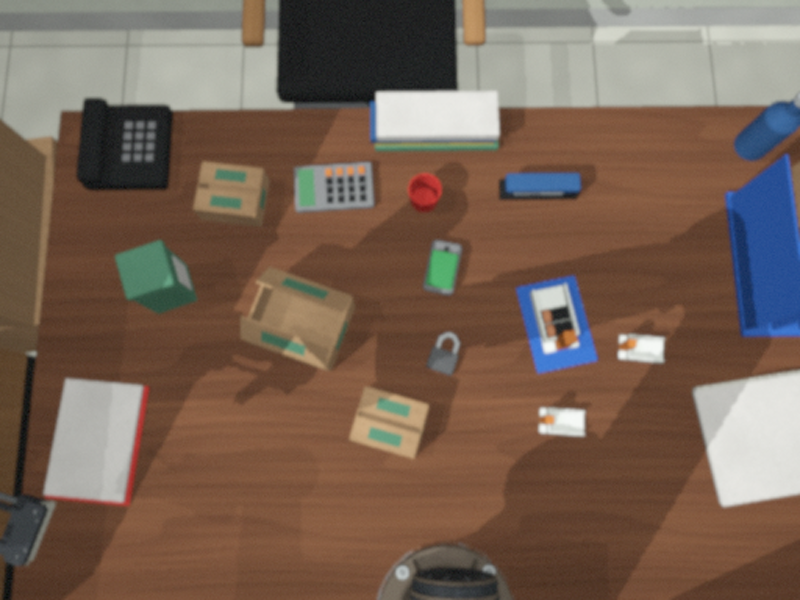

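View pics/scene0.png

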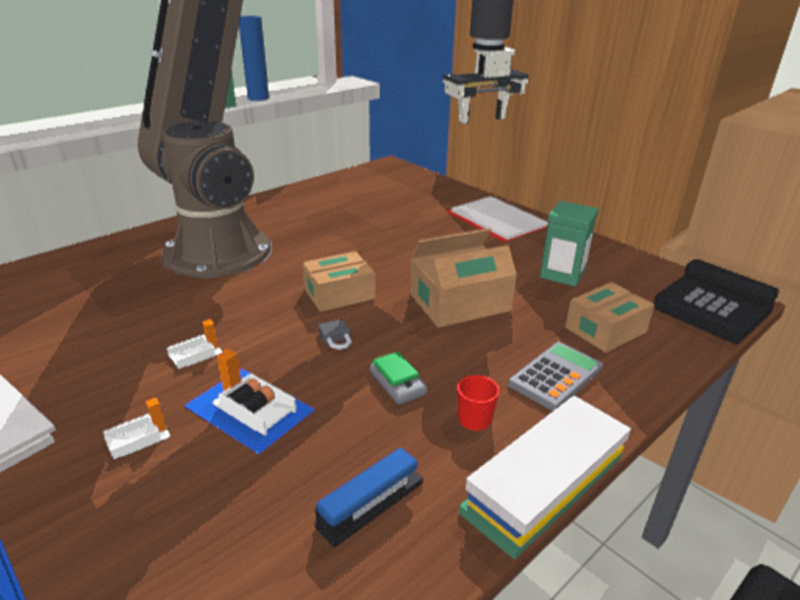

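The top view shows the open carton at about (298,318) with half-raised flaps, and two smaller closed cartons at (230,190) and (390,422). The tray with dark cells is on the blue mat at (557,323), and there are two smaller empty trays at (641,348) and (562,422). The carton at (298,318) and the tray on the mat fit the description: they are the largest, and that tray holds the cells. I'll confirm in an enlarged crop.

```bash
python3 - <<'E'
import cv2, numpy as np
t=np.load("pics/top0.npy")[:,:,::-1]; s=np.load("pics/scene0.npy")[:,:,::-1]
f=lambda im,x,y,w,h,k: cv2.resize(im[y:y+h,x:x+w],None,fx=k,fy=k,interpolation=cv2.INTER_CUBIC)
a=np.hstack([f(t,145,162,90,80,4.4444),f(t,320,162,90,80,4.4444)])
b=np.hstack([f(s,250,140,90,72,4.4444),f(s,110,215,90,72,4.4444)])
o=np.vstack([a,b])[:600,:800];print(o.shape);cv2.imwrite("pics/crop1.png",o)
E
```

```text
(600, 800, 3)
```

View pics/crop1.png

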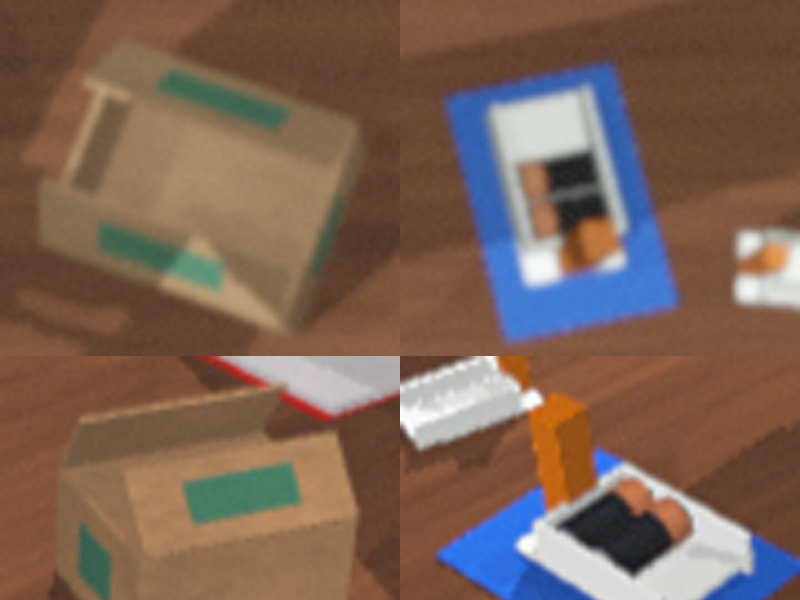

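The crops confirm it. The carton has two half-raised flaps: far free edge near crop (85,80), near hinge (40,245)-(295,330). The tray on the mat holds both cells, with its handle at the robot end and its lip pointing away. Next I fit the poses to the corners in both views.

```bash
cat > h.py <<'E'
import numpy as np, cv2
from scipy.optimize import least_squares
from scipy.spatial.transform import Rotation as R
from plant import bot
CAL={n:bot.get_calibration(n) for n in ("top","scene")}
def proj(n,P):
    c=CAL[n]; p=np.c_[np.atleast_2d(P),np.ones(len(np.atleast_2d(P)))]@c["view"].T
    return np.c_[c["cx"]+c["fx"]*p[:,0]/-p[:,2], c["cy"]-c["fy"]*p[:,1]/-p[:,2]]
def place(xyt,P,z=0):
    P=np.array(P,float); P=P@R.from_euler("z",xyt[2]).as_matrix().T; return P+[xyt[0],xyt[1],z]
def down(yaw): # tool pointing down; tool y axis along world direction yaw+90deg
    return R.from_euler("z",yaw)*R.from_euler("x",np.pi)
E
cat > fit.py <<'E'
from h import *
k=4.4444
T=lambda u,v:(145+u/k,162+v/k); S=lambda u,v:(250+u/k,140+(v-355.6)/k)
M=lambda u,v:(320+(u-400)/k,162+v/k); N=lambda u,v:(110+(u-400)/k,215+(v-355.6)/k)
def flap(s,a,y): return [s*(65-58*np.cos(a)),y,80+58*np.sin(a)]
def pts(q):
    n,f=q[3],q[4]
    return [("scene",[65,-80,80],S(150,557)),("scene",[65,80,80],S(357,515)),("scene",flap(1,f,-78),S(125,475)),("scene",flap(1,f,78),S(335,433)),
    ("scene",flap(-1,n,-78),S(82,420)),("scene",flap(-1,n,78),S(285,385)),("scene",[-65,-80,80],S(62,465)),
    ("top",[65,80,80],T(125,40)),("top",[65,-80,80],T(360,120)),("top",[-65,80,80],T(40,245)),("top",[-65,-80,80],T(295,330)),
    ("top",flap(1,f,78),T(85,80)),("top",flap(-1,n,78),T(42,180))]
def res(q): return np.concatenate([proj(c,place(q[:3],[p]))[0]-uv for c,p,uv in pts(q)])
r=least_squares(res,[450,300,-.3,1,1],loss="soft_l1"); print("carton",r.x.round(3)); print(res(r.x).reshape(-1,2).round(1).tolist())
mc=[([82.5,57,3],M(445,100)),([82.5,-57,3],M(612,63)),([-82.5,-57,3],M(678,303)),([-82.5,57,3],M(508,343))]
g=lambda q: np.concatenate([proj("top",place(q,[p]))[0]-uv for p,uv in mc])
m=least_squares(g,[450,-100,.2]); print("mat",m.x.round(3),g(m.x).round(1))
tc=[("top",[-57.5,32,3],M(525,287)),("top",[-57.5,-32,3],M(626,265)),("scene",[-57.5,11,85],N(530,405)) ][:2]+[("scene",[-46.5+11*a,11*b,85],N(*uv)) for a,b,uv in ((-1,-1,(530,408)),(1,-1,(553,430)),(1,1,(590,408)))]
g=lambda q: np.concatenate([proj(c,place(q,[p]))[0]-uv for c,p,uv in tc])
t=least_squares(g,m.x); print("tray",t.x.round(3),g(t.x).round(1))
# wrist view over tray for refinement
q=m.x; p=place(q,[[-46.5,0,0]])[0]; 
E
python3 fit.py
```

```text
carton [ 5.11407e+02  2.52496e+02 -3.24000e-01  1.03000e+00  8.76000e-01]
[[-1.5, 0.1], [0.4, -1.1], [-0.5, -1.5], [-0.4, -1.5], [-0.4, -0.1], [-0.1, -0.8], [-1.2, 0.4], [-1.8, 0.2], [-0.4, -0.3], [0.7, -2.0], [-1.3, -2.9], [-0.1, 0.1], [0.8, -0.8]]
mat [ 5.05973e+02 -2.19610e+02  2.08000e-01] [ 0.  -0.2 -0.3  0.1  0.1  0.3  0.1 -0.2]
tray [ 5.17095e+02 -2.15841e+02  1.82000e-01] [ 0.4 -1.9 -0.8 -1.1 -1.  -0.3 -0.  -1.7 -0.8 -1.3]
```

```bash
cat >> h.py <<'E'
CART=np.array([511.4,252.5,-.324]); MAT=np.array([506,-219.6,.208])
def ikbest(p,rot):
    out=[]
    for a in (0,np.pi):
        q=(rot*R.from_euler("z",a)).as_quat(); s=bot.solve_ik(p,q)
        if s is not None: out.append((np.abs(np.array(s)[5]),q,s))
    return min(out,key=lambda o:o[0]) if out else None
E
python3 - <<'E'
from h import *
W=lambda x,z:place(CART,[[x,0,z]])[0]
b=ikbest(W(-4,230),down(CART[2])); q=b[1]; print(np.round(b[2],2))
bot.move_gripper(0)
bot.move_ptp(W(-4,200),q)
def st(n): s=bot.read_state(); print(n,round(s["t"],2),s["tcp_pos"].round(1),s["contact_force"].round(1),s["width"].round(1))
st("above")
bot.line_to(W(-4,100),150); st("in")
bot.line_to(W(-102,100),120); st("near")
bot.line_to(W(-90,150),250); bot.line_to(W(0,150),250)
bot.line_to(W(0,100),200)
bot.line_to(W(102,100),120); st("far")
bot.line_to(W(90,150),250); bot.line_to(W(60,220),250);st("end")
p=place(MAT,[[-100,0,0]])[0]; p[2]=260
b=ikbest(p,down(MAT[2])); print(np.round(b[2],2))
bot.move_gripper(60,force=40)
bot.move_ptp(p,b[1]); st("tray")
bot.pause(.2)
s=bot.read_state(); im=bot.camera("wrist"); np.savez("pics/w1.npz",im=im,p=s["tcp_pos"],q=s["eef_rot"])
im2=bot.camera("scene"); im3=bot.camera("top")
o=np.hstack([cv2.resize(im[...,::-1],(400,300)),cv2.resize(im3[160:250,140:260,::-1],(400,300),interpolation=2)])
o=np.vstack([cv2.resize(im[...,::-1],(800,600),interpolation=2)[:,:]]); cv2.imwrite("pics/w1.png",o)
cv2.imwrite("pics/c2.png",np.hstack([cv2.resize(im2[120:220,250:350,::-1],(400,400),interpolation=2),cv2.resize(im3[150:250,140:240,::-1],(400,400),interpolation=2)]))
E
```

```text
[ 0.81  0.18 -0.22  0.   -1.17  0.44]Traceback (most recent call last):
  File "<stdin>", line 7, in <module>
  File "<stdin>", line 6, in st
AttributeError: 'float' object has no attribute 'round'
```

```bash
cat >> h.py <<'E'
def st(n): s=bot.read_state(); print(n,round(s["t"],2),s["tcp_pos"].round(1),s["contact_force"].round(1),round(float(s["width"]),1),round(float(s["finger_force"]),1))
E
python3 - <<'E'
from h import *
W=lambda x,z:place(CART,[[x,0,z]])[0]
st("above")
bot.line_to(W(-4,100),150); st("in")
bot.line_to(W(-102,100),120); st("near")
bot.line_to(W(-90,150),250); bot.line_to(W(0,150),250)
bot.line_to(W(0,100),200)
bot.line_to(W(102,100),120); st("far")
bot.line_to(W(90,150),250); bot.line_to(W(60,220),250);st("end")
p=place(MAT,[[-100,0,0]])[0]; p[2]=260
b=ikbest(p,down(MAT[2])); print(np.round(b[2],2))
bot.move_gripper(60,force=40)
bot.move_ptp(p,b[1]); st("tray")
bot.pause(.2)
s=bot.read_state(); im=bot.camera("wrist"); np.savez("pics/w1.npz",im=im,p=s["tcp_pos"],q=s["eef_rot"])
im2=bot.camera("scene"); im3=bot.camera("top")
cv2.imwrite("pics/w1.png",cv2.resize(im[...,::-1],(800,600),interpolation=2))
cv2.imwrite("pics/c2.png",np.hstack([cv2.resize(im2[120:220,250:350,::-1],(400,400),interpolation=2),cv2.resize(im3[150:250,140:240,::-1],(400,400),interpolation=2)]))
E
```

```text
above 3.32 [507.5 254.7 200. ] [-0.2  0.2  0. ] -0.0 0.0
in 4.13 [508.  254.4 100.7] [ 0.5 -0.3  0.6] 0.5 0.0
near 5.1 [415.  285.1 100.2] [0.1 0.6 0.8] 0.2 0.0
far 7.37 [607.7 220.  100. ] [0.2 0.4 0.7] 0.4 0.0
end 8.18 [567.6 233.7 220.3] [-0.2  0.1 -1.8] 0.2 0.0
[-0.12 -0.   -0.36  0.   -1.21 -1.25]
tray 11.11 [ 408.5 -240.   260. ] [0.  0.3 0.1] 59.8 0.0
```

View pics/w1.png

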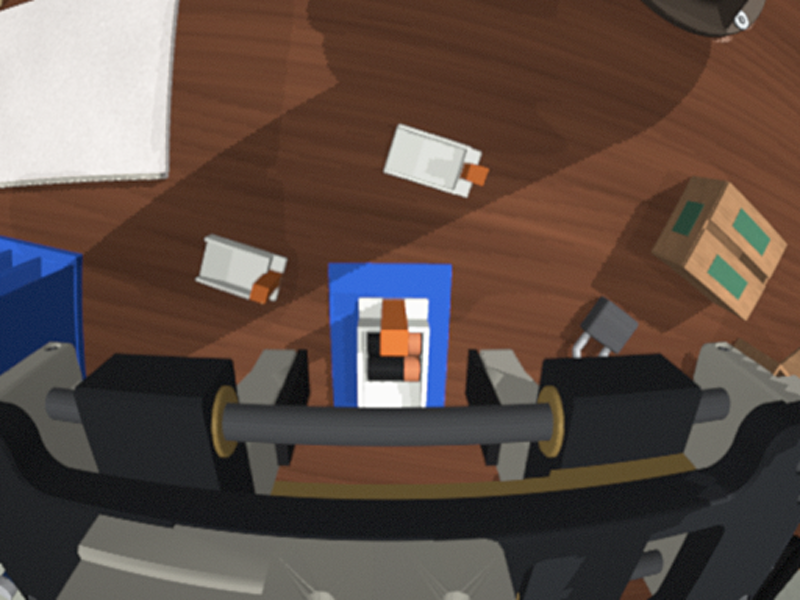

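View pics/c2.png

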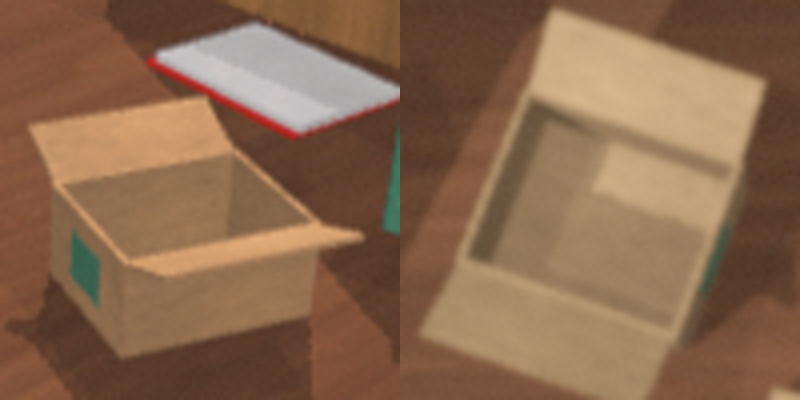

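Both flaps now lean well back (about 2.7 rad). In the wrist view the handle top is centred near (395,344), the tray sides are at columns 357/429, and the mat's rear corners are at (329,264) and (451,264). I'll refine the tray, mat and carton from these.

```bash
cat >> h.py <<'E'
def wpx(u,v,z,p,q):  # full-res wrist pixel -> world point at height z
    c=bot.get_calibration("wrist"); a=np.array([u-c["cx"],v-c["cy"]]); r=np.hypot(*a); th=r/c["fx"]
    d=np.array([np.sin(th)*a[0]/r,-np.sin(th)*a[1]/r,-np.cos(th)]); T=c["T_tool_cam"]; Q=R.from_quat(q)
    o=Q.apply(T[:3,3])+p; d=Q.apply(T[:3,:3]@d); return o+d*(z-o[2])/d[2]
E
python3 - <<'E'
from h import *
w=np.load("pics/w1.npz"); p,q=w["p"],w["q"]; f=lambda u,v,z: wpx(u/1.5625,v/1.5625,z,p,q)
print("mat rear in mat frame")
for n,pt in (("matL",(329,264,3)),("matR",(451,264,3)),("postA",(382,333,85)),("postB",(409,333,85)),("postC",(409,355,85)),("postD",(380,355,85)),("rearL",(359,298,31)),("rearR",(428,298,31)),("rearL3",(359,298,3)),("sideL",(357,400,31)),("sideR",(429,400,31))):
    x=f(*pt); print(n,x.round(1),place([0,0,-MAT[2]],[x-[*MAT[:2],0]])[0].round(1))
T=lambda u,v:(140+(u-400)/4,150+v/4);S=lambda u,v:(250+u/4,120+v/4)
L=[("top",[65,80,80],T(530,95)),("top",[65,-80,80],T(738,170)),("top",[-65,80,80],T(463,262)),("top",[-65,-80,80],T(675,335)),
("scene",[-65,-80,80],S(60,186)),("scene",[-65,80,80],S(235,150)),("scene",[65,80,80],S(318,222)),("scene",[65,-80,80],S(125,265))]
g=lambda q: np.concatenate([proj(c,place(q,[a]))[0]-uv for c,a,uv in L])
r=least_squares(g,CART); print(r.x.round(3),g(r.x).round(1))
E
python3 - <<'E'
import numpy as np,cv2
im=np.load("pics/w1.npz")["im"]; cv2.imwrite("pics/w1c.png",cv2.resize(im[160:265,200:300,::-1],None,fx=5.7,fy=5.7,interpolation=2))
E
```

```text
mat rear in mat frame
matL [ 439.9 -288.     3. ] [-78.8 -53.2   3. ]
matR [ 416.4 -177.6    3. ] [-79.   59.6   3. ]
postA [ 464.1 -231.9   85. ] [-43.5  -3.4  85. ]
postB [ 459.8 -211.5   85. ] [-43.5  17.5  85. ]
postC [ 478.1 -207.3   85. ] [-24.8  17.8  85. ]
postD [ 482.8 -229.7   85. ] [-24.8  -5.1  85. ]
rearL [ 457.4 -254.5   31. ] [-54.8 -24.1  31. ]
rearR [ 444.8 -195.3   31. ] [-54.8  36.4  31. ]
rearL3 [ 466.4 -254.4    3. ] [-45.9 -25.9   3. ]
sideL [ 558.7 -237.3   31. ] [ 47.9 -28.2  31. ]
sideR [ 544.5 -169.7   31. ] [48.  40.9 31. ]
[ 5.0904e+02  2.5269e+02 -3.4900e-01] [-0.5 -2.2  1.4 -2.2 -1.5 -0.4  0.4  0.9 -2.5 -2.1 -0.3 -1.4  0.5 -0.7
 -0.4 -1.4]
```

View pics/w1c.png

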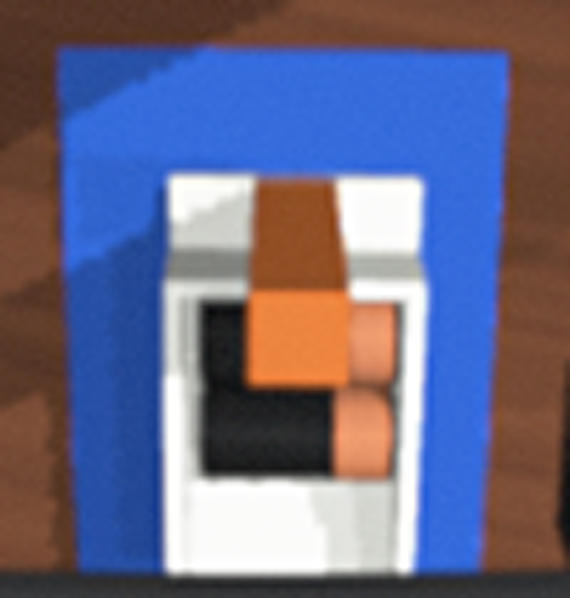

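```bash
cat >> h.py <<'E'
CART=np.array([510.,252.6,-.338]); TYAW=.209; POST=np.array([471.3,-222.,0])
GR=np.array([-46.5,0,62.]); LIP=np.array([57.5,0,14.5])
# TCP pose for tray heading psi, tilt a, given lip world position; tcp is 19 mm below grip along tool z
def pourpose(lip,psi,a,flip,ax="y"):
    Rt=R.from_euler("z",psi)*R.from_euler("y",a)
    Q=Rt*R.from_euler("x",np.pi)*R.from_euler("z",flip*np.pi+(np.pi/2 if ax=="x" else 0))
    return np.array(lip)+Rt.apply(GR-LIP-[0,0,19]), Q.as_quat()
E
python3 - <<'E'
from h import *
print(np.round(bot.read_state()["joint_pos"],2))
for ax in "yx":
  for name,h,l in (("+y",np.pi/2,[0,-30,115]),("-y",-np.pi/2,[0,30,115]),("+x",0,[-35,0,120]),("-x",np.pi,[35,0,120])):
    for fl in (0,1):
      L=place(CART,[l])[0]; s=[bot.solve_ik(*pourpose(L,CART[2]+h,np.radians(a),fl,ax)) for a in (0,25,45,50)]
      print(ax,name,fl,[None if k is None else np.round(k,2).tolist() for k in s])
E
```

```text
[-0.11 -0.   -0.36  0.   -1.21 -1.25]
y +y 0 [[0.67, 0.12, -0.52, 0.0, -0.94, 2.13], [0.83, 0.3, -0.32, 0.17, -1.35, 1.9], [0.91, 0.51, -0.15, 0.23, -1.67, 1.83], [0.92, 0.56, -0.1, 0.24, -1.75, 1.82]]
y +y 1 [[0.67, 0.12, -0.52, 0.0, -0.94, -1.01], [0.83, 0.3, -0.32, 0.17, -1.35, -1.24], [0.91, 0.51, -0.15, 0.23, -1.67, -1.31], [0.92, 0.56, -0.1, 0.24, -1.75, -1.32]]
y -y 0 [[0.89, 0.41, -0.1, 0.0, -1.05, -1.23], [0.75, 0.2, -0.28, -0.3, -0.73, -0.9], [0.46, 0.12, -0.3, -0.84, -0.72, -0.26], [0.35, 0.13, -0.3, -1.0, -0.78, -0.07]]
y -y 1 [[0.89, 0.41, -0.1, 0.0, -1.05, 1.91], [0.75, 0.2, -0.28, -0.3, -0.73, 2.24], [0.46, 0.12, -0.3, -0.84, -0.72, 2.88], None]
y +x 0 [[1.08, 0.11, -0.51, 0.0, -0.95, 0.16], [0.71, 0.29, -0.1, -0.38, -1.42, 0.63], [0.51, 0.49, 0.16, -0.57, -1.79, 0.76], [0.47, 0.54, 0.22, -0.62, -1.87, 0.77]]
y +x 1 [[1.08, 0.11, -0.51, 0.0, -0.95, -2.99], [0.71, 0.29, -0.1, -0.38, -1.42, -2.52], [0.51, 0.49, 0.16, -0.57, -1.79, -2.38], [0.47, 0.54, 0.22, -0.62, -1.87, -2.37]]
y -x 0 [[0.6, 0.41, -0.09, -0.0, -1.07, -2.51], None, [0.79, 0.12, -0.95, 1.46, -0.7, 2.31], 
[... 828 characters left out ...]
, [0.35, 0.13, -0.3, -1.0, -0.78, 1.5]]
x +x 0 [[1.08, 0.11, -0.51, 0.0, -0.95, -1.41], [0.71, 0.29, -0.1, -0.38, -1.42, -0.94], [0.51, 0.49, 0.16, -0.57, -1.79, -0.81], [0.47, 0.54, 0.22, -0.62, -1.87, -0.8]]
x +x 1 [[1.08, 0.11, -0.51, 0.0, -0.95, 1.73], [0.71, 0.29, -0.1, -0.38, -1.42, 2.2], [0.51, 0.49, 0.16, -0.57, -1.79, 2.33], [0.47, 0.54, 0.22, -0.62, -1.87, 2.34]]
x -x 0 [[0.6, 0.41, -0.09, 0.0, -1.07, 2.2], [0.8, 0.19, -0.62, 0.66, -0.67, 1.49], [0.79, 0.12, -0.95, 1.46, -0.7, 0.74], [0.79, 0.12, -1.0, 1.6, -0.76, 0.6]]
x -x 1 [[0.6, 0.41, -0.09, 0.0, -1.07, -0.94], [0.8, 0.19, -0.62, 0.66, -0.67, -1.65], [0.79, 0.12, -0.95, 1.46, -0.7, -2.4], [0.79, 0.12, -1.0, 1.6, -0.76, -2.54]]
```

```bash
python3 - <<'E'
from h import *
Q=(R.from_euler("z",TYAW)*R.from_euler("x",np.pi)*R.from_euler("z",np.pi)).as_quat()
bot.line_to([POST[0],POST[1],150],150,ori=Q); bot.line_to([POST[0],POST[1],46],80); st("at post")
bot.move_gripper(10,force=60); st("grip")
s=bot.read_state(); np.savez("pics/grip.npz",p=s["tcp_pos"],q=s["eef_rot"])
bot.line_to([POST[0],POST[1],52],20); bot.line_to([POST[0],POST[1],196],100); st("lift"); print(bot.read_state()["moment"].round(2))
L=place(CART,[[0,-30,115]])[0]; psi=CART[2]+np.pi/2
p,q=pourpose(L+[0,0,50],psi,0,1); bot.line_to(p,150,ori=q); st("over"); bot.pause(.2)
im=bot.camera("scene"); im3=bot.camera("top")
cv2.imwrite("pics/over.png",np.hstack([cv2.resize(im[60:210,220:370,::-1],(400,400),interpolation=2),cv2.resize(im3[130:250,130:250,::-1],(400,400),interpolation=2)]))
E
```

```text
at post 13.92 [ 471.7 -222.1   46.5] [ 0.9 -0.5  0.2] 59.9 0.0
grip 14.62 [ 471.3 -222.    46. ] [-1.   1.2 -0. ] 21.6 60.0
lift 16.66 [ 470.9 -221.9  195.3] [ 0.3  0.3 -3. ] 21.7 60.0
[ 0.01 -0.09  0.01]
over 19.13 [465.6 125.8 193.5] [ 0.4  0.3 -2.6] 22.0 60.0
```

View pics/over.png

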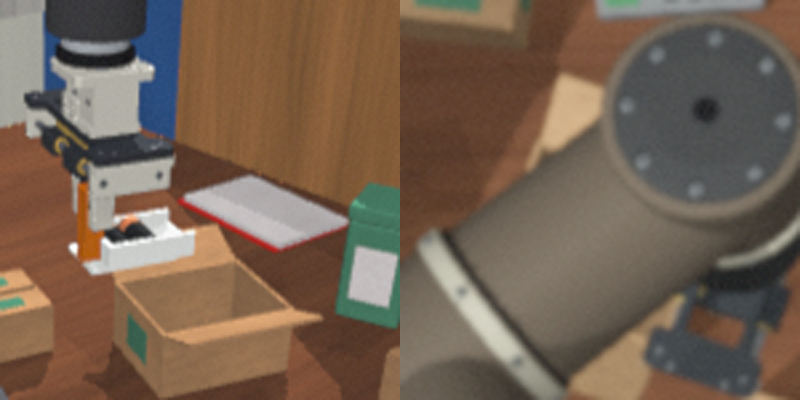

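The tray is held level over the carton's -y edge with both cells in it. Next: pour.

```bash
python3 - <<'E'
from h import *
L=place(CART,[[0,-30,115]])[0]; psi=CART[2]+np.pi/2
bot.line_to(pourpose(L,psi,0,1)[0],100)
for a in range(5,50,5):
    p,q=pourpose(L,psi,np.radians(a),1); bot.line_to(p,35,ori=q)
    if a in(15,20,25,30,45): st(a)
bot.pause(1.0); st("hold"); print(R.from_quat(bot.read_state()["eef_rot"]).as_matrix()[:,2].round(3))
im=bot.camera("scene"); im3=bot.camera("top")
cv2.imwrite("pics/pour.png",np.hstack([cv2.resize(im[60:210,220:370,::-1],(400,400),interpolation=2),cv2.resize(im3[130:250,130:250,::-1],(400,400),interpolation=2)]))
E
```

```text
15 21.33 [468.8 136.4 169. ] [ 0.5  0.1 -2.4] 21.6 60.0
20 21.75 [470.6 141.2 176.9] [-0.6  0.3 -3.1] 21.6 60.0
25 22.17 [472.6 146.7 184.5] [ 0.1 -0.2 -1.5] 21.7 60.0
30 22.58 [474.7 152.7 191.3] [-0.5 -0.6 -1.4] 21.6 60.0
45 23.83 [482.2 173.8 208.3] [ 0.4 -0.9 -0.8] 21.8 60.0
hold 24.83 [482.3 173.9 208.7] [ 0.2 -0.5 -2.3] 22.0 60.0
[-0.234 -0.667 -0.707]
```

View pics/pour.png

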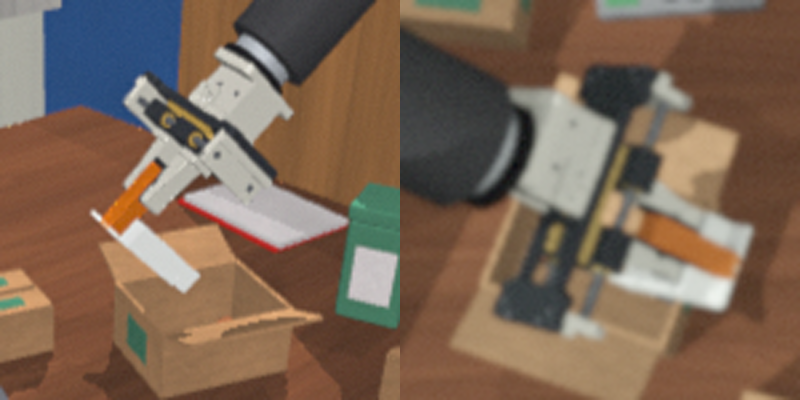

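The tray is tipped at about 45° over the opening. The cells are not clearly visible, so I'll check by weight.

```bash
python3 - <<'E'
from h import *
f=[]
for i in range(20): bot.pause(.05); s=bot.read_state(); f.append(s["contact_force"])
print(np.mean(f,0).round(2),np.std(f,0).round(2),s["t"])
s=bot.read_state(); im=bot.camera("wrist"); cv2.imwrite("pics/wp.png",im[...,::-1])
E
```

```text
[ 0.17  0.05 -1.72] [0.63 0.38 0.46] 25.9333
```

View pics/wp.png

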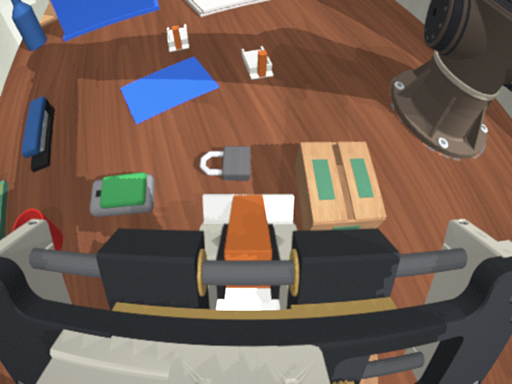

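The weight is down to about 1.7 N, which matches the tray alone (1.5), and the pocket looks empty. I'll level the tray, move off, and check the carton with image code before placing.

```bash
cat >> h.py <<'E'
def dark():  # black/copper pixels inside the carton in the top view
    im=bot.camera("top").astype(int); c=proj("top",place(CART,[[s*58,t*73,5] for s,t in((1,1),(1,-1),(-1,-1),(-1,1))])).astype(np.int32)
    m=np.zeros(im.shape[:2],np.uint8); cv2.fillPoly(m,[c],1); b=(m>0)&(im.max(2)<50); return int(b.sum()),int(m.sum()),im.astype(np.uint8)
PLACE=place(MAT,[[-44.75,1.6,0]])[0]
E
python3 - <<'E'
from h import *
im0=np.load("pics/top0.npy")
L=place(CART,[[0,-30,115]])[0]; psi=CART[2]+np.pi/2
for a in (30,15,0):
    p,q=pourpose(L+[0,0,30],psi,np.radians(a),1); bot.line_to(p,60,ori=q)
Q=(R.from_euler("z",MAT[2])*R.from_euler("x",np.pi)*R.from_euler("z",np.pi)).as_quat()
bot.line_to(p+[0,0,25],100)
bot.line_to([*PLACE[:2],196],170,ori=Q); st("above mat"); bot.pause(.2)
n,m,im=dark(); print("dark px",n,"of",m); np.save("pics/topb.npy",im)
f=[]
for i in range(10): bot.pause(.05); f.append(bot.read_state()["contact_force"])
print(np.mean(f,0).round(2))
E
```

```text
above mat 30.43 [ 462.  -226.8  196.1] [ 0.5 -0.8 -1.5] 21.6 60.0
dark px 61 of 2048
[-0.02 -0.15 -2.  ]
```

```bash
python3 - <<'E'
from h import *
im=np.load("pics/topb.npy").astype(int)
for z in (5,):
    c=proj("top",place(CART,[[s*60,t*75,z] for s,t in((1,1),(1,-1),(-1,-1),(-1,1))])).astype(np.int32)
m=np.zeros(im.shape[:2],np.uint8); cv2.fillPoly(m,[c],1)
for th in (50,60,70,80):
    b=((m>0)&(im.max(2)<th)).astype(np.uint8); k,l,s,ce=cv2.connectedComponentsWithStats(b)
    print(th,[(s[i].tolist(),ce[i].round().tolist()) for i in range(1,k) if s[i][4]>8])
x,y,w,h=cv2.boundingRect(c); print(x,y,w,h)
for r in range(y,y+h,3): print(" ".join("%3d"%im[r,q].max() if m[r,q] else "  ." for q in range(x,x+w,3)))
E
```

```text
50 [([175, 194, 9, 10, 53], [179.0, 198.0])]
60 [([175, 194, 9, 10, 61], [179.0, 198.0]), ([211, 205, 5, 8, 21], [213.0, 209.0])]
70 [([175, 193, 9, 11, 70], [179.0, 198.0]), ([211, 205, 5, 8, 26], [213.0, 209.0])]
80 [([174, 193, 10, 11, 75], [179.0, 198.0]), ([211, 204, 6, 10, 36], [213.0, 208.0])]
162 179 64 56
  .   .   .   .   . 114   .   .   .   .   .   .   .   .   .   .   .   .   .   .   .   .
  .   .   .   .   . 149 149 138 135   .   .   .   .   .   .   .   .   .   .   .   .   .
  .   .   .   .   . 153 152 153 153 152 164 165   .   .   .   .   .   .   .   .   .   .
  .   .   .   . 144 153 156 157 153 167 184 198 190 178   .   .   .   .   .   .   .   .
  .   .   .   . 153 137 146 156 163 168 191 203 201 201 197 189 176   .   .   .   .   .
  .   .   . 137 147  55  49  99 150 171 204 202 202 200 198 198 194 193 185 168   .   .
  .   .   . 150 124  35  40  61 151 174 199 204 203 204 199 199 196 194 198 190 175 112
  .   .   . 151  84  40  36 116 158 167 170 184 196 200 197 194 196 195 189 174 146   .
  .   . 142 146 119  93  47 145 164 167 170 167 165 169 181 186 191 138 119 180 
[... 187 characters left out ...]
 144 150 151 150 147 158 163 164 162 161 164 159 158 161 154  80  56 161  85   .   .
  . 147 149 148 150 158 162 160 161 161 160 156 160 159 162 159 162 161 143   .   .   .
183 182 168 152 151 151 161 163 162 164 160 161 158 160 159 136 162 187 100   .   .   .
  .   .   . 186 182 166 156 151 150 153 157 160 161 159 155 154 150 166  82   .   .   .
  .   .   .   .   .   . 183 174 161 150 147 150 155 160 159 156 169 139   .   .   .   .
  .   .   .   .   .   .   .   .   . 181 175 156 148 148 153 160 179 114   .   .   .   .
  .   .   .   .   .   .   .   .   .   .   .   . 179 167 153 154 159   .   .   .   .   .
  .   .   .   .   .   .   .   .   .   .   .   .   .   .   . 183 130   .   .   .   .   .
```

Image code finds two dark blobs inside the carton, at raw (179,198) and (213,209), each with copper beside it, so both cells are in. Now I'll place the tray.

```bash
python3 - <<'E'
from h import *
x,y=PLACE[:2]
bot.line_to([x,y,60],120); bot.line_to([x,y,46.3],25); st("down"); bot.pause(.3)
bot.move_gripper(60); st("open")
bot.line_to([x,y,160],100)
p=place(MAT,[[-100,0,0]])[0]; p[2]=260; bot.line_to(p,150); bot.pause(.2); st("look")
s=bot.read_state(); w=bot.camera("wrist"); np.savez("pics/w2.npz",im=w,p=s["tcp_pos"],q=s["eef_rot"])
t=bot.camera("top"); f=lambda im,a,b,n,k: cv2.resize(im[b:b+n,a:a+n,::-1],(k,k),interpolation=2)
cv2.imwrite("pics/fin.png",np.hstack([f(w,195,160,105,500),np.vstack([f(t,155,155,80,250),f(t,320,170,70,250)])]))
E
```

```text
down 33.17 [ 461.9 -227.3   46.1] [-0.7 -1.  -2. ] 21.8 60.0
open 34.3 [ 461.9 -227.3   46.3] [0.1 0.1 0.4] 59.5 0.0
look 36.69 [ 408.1 -240.1  259. ] [ 0.2 -0.1  0.2] 60.3 0.0
```

View pics/fin.png

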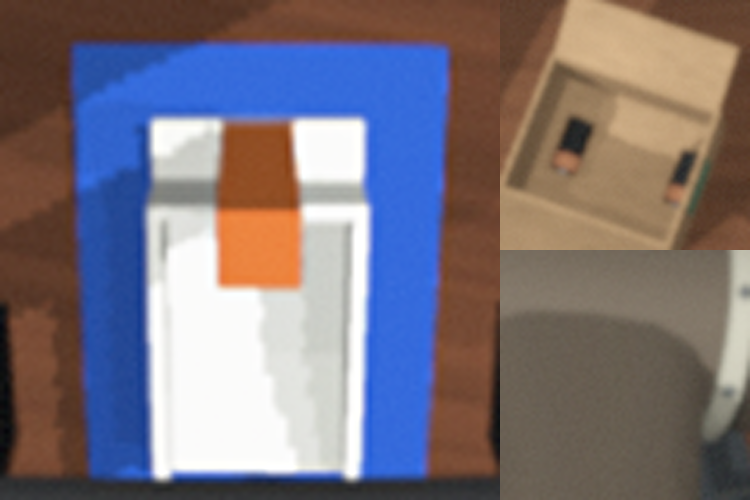

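Both cells lie in the carton, the tray is empty, and it looks laterally centred on the mat. I'll check the longitudinal gap numerically.

```bash
python3 - <<'E'
from h import *
w=np.load("pics/w2.npz"); f=lambda u,v: wpx(195+u/4.762,160+v/4.762,3,w["p"],w["q"])
ml,mr,tl,tr=f(72,44),f(448,46),f(150,120),f(366,120)
y=(mr-ml)/np.linalg.norm(mr-ml); x=np.array([y[1],-y[0],0]); d=(tl+tr)/2-(ml+mr)/2; t=tr-tl
print("rear gap",d@x,"(25 wanted) lateral",d@y,"yaw",np.arctan2(t@x,t@y), "widths",np.linalg.norm(mr-ml),np.linalg.norm(t))
E
```

```text
rear gap 23.720899756589723 (25 wanted) lateral -0.4933138072430604 yaw -0.0052059593117734105 widths 113.94999495703682 66.17494678992999
```

Centred within about 1.3 mm and aligned; the gripper is clear. Handing in.

```bash
python3 -c "
from plant import bot
print(bot.close_job())"
```

```text
the job is handed in; nothing more can be done
None
```

I handed the job in at about 37 s: both flaps are folded back (about 2.7 rad by eye), both cells are in the carton after the 45° tip, and the empty tray stands within about 1.3 mm of the mat's middle, lined up and released.

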